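Set the reach of the card-terminal arm at the checkout and lock it

ROBOT

A 7-joint arm with a two-finger parallel gripper is mounted at the origin on the work surface. World frame = base frame: x ahead of the robot, y to its left, z up, the work surface at z = 0. Lengths are in m, angles in rad, forces in N, time in s.
With the tool pointing down it reaches from about 0.4 to 0.875 m from the base axis. Payload 19.3 kg.
Tool frame: the origin (TCP) lies between the finger pads; the fingertips stand 14 mm ahead of it and the grasp point (between the pads) lies 5 mm behind it; x points along the fingers, y is the direction in which the jaws open and shut, and the axes are right-handed (so a half turn about x gives the same grasp; the last joint's range is limited). The gripper opens to 85 mm and grips with 20 to 120 N. Pads are 22 mm wide; open, the fingers measure 114 mm over their backs; the gripper's body (76 mm by 85 mm) begins 54 mm behind the grasp point. The pads swing forward as they close: fully open they stand 13 mm farther back than shut.
Start: joints at [1.182, 0.521, -0.036, 1.599, 0.021, 1.021, -0.113], TCP at [0.196, -0.594, 0.245] pointing down, gripper open.
Joint ranges: [-2.91, 2.91], [-0.3, 2.13], [-1.5, 1.42], [0.17, 2.43], [-1.26, 4.41], [0.16, 1.93], [-2.52, 2.52]. Speed limits (rad/s): [1.89, 1.89, 2.39, 2.39, 3.01, 3.01, 3.01].

INTERFACE

Orientations are given as a unit quaternion [x, y, z, w].
In Python, from rig import robot gives the robot as it stands.
- The arm moves only by the tool step_arm, never from a script. Its argument "motion" is a list of rows, each a list of 7 numbers: the turn, a rotation vector about the tool's x, y, z in rad, then the shift along the tool's x, y, z in cm, then the finger opening in cm, from 0 to 8.54. In form: [[ax, ay, az, tx, ty, tz, grip], ...]. A call has 1 to 20 rows; each row shifts and turns the commanded pose from where the row before left it, along the tool's axes as they then stand; what a row does not reach is not made up. A row lasts 1/8 s, in which the tool goes at most 62.5 mm and 10.7 degrees, less where a joint would pass 70% of its speed; a pose out of reach is approached as far as the arm can. A call is refused whole if a number of a shift passes 6.25 or a number of a turn 0.188, either way. A call with a gripper value outside its range is refused whole. The fingers move at their own pace and stop on an object; "newtons" is the grip in N (left out, the last holds). Time passes only in rows, so rows that do not move let the fingers close. It gives the time, the measured TCP pose, the force and the opening at its end, in the units of the state.
- robot.observe(): the state, without advancing time (a new reading comes with each control period).
- robot.capture(name): name is "side" or "top"; returns the picture (420x560x3 uint8, red, green, blue); there is no depth.
- robot.camera_params(name): a dict with "vertical_fov" (degrees; the focal length in pixels is half the picture's height over the tangent of half this angle, whatever the lens; pixels are square), "cx", "cy" (the principal point, pixels), "cam_to_world" (4x4, takes a point from camera to world coordinates). Camera axes: x right, y down, z forward; pixel columns grow to the right and rows downward; lengths in m; the calibration is good to about 2 mm. A picture is of the moment at which its call begins. camera_params takes no time and is no camera call.
- robot.job_done(): hands the job in, once; it reports no verdict.
Trained networks look in the newest picture that a camera, given by its name, has taken for a name from the list of things; names that differ only in an ending like _2 or _b are one class to them, and where a whole thing is asked for, a point or a joint stands for the part that bears it (a point fixed in the world has none). Each returns a list of dicts, best first, with "confidence" (0 to 1); they miss things now and then, are a little off and sometimes report something else, mostly with a low value. They report only what shows in the picture. A call takes as long as a camera call.
- robot.spot_in(camera, query): "extent" ([centre column, centre row, width, height] in pixels, round what is visible of it).
- robot.outline_of(camera, query): "mask" (420x560 bool, what is visible of it) and "extent" ([centre column, centre row, width, height] in pixels, round what is visible of it).
- robot.pinpoint(camera, query): "at" ([row, column] in pixels: a listed point, or the origin of a listed thing).
The state is a dict: "t": time; "joints": joint angles; "joint_vel": joint speeds; "tau": joint torques, N m; "ee_pos": TCP position; "tool_rot": TCP orientation; "ft_force": force on the tool from outside, world axes, zero at the start; "wrist_torque": the same for the moment, N m; "width": opening from 0.0 (shut) to 1.0 (fully open).
Only numpy, scipy, OpenCV 4.12 (cv2) and the standard library are available. Lean on these libraries where they do the work, as an engineer would, in place of code of your own. Each camera call takes 0.05 s, during which the arm holds its last target.

TASK

On the checkout counter, turn the black knob clockwise (seen from above) until it has clicked well past its detent, which unlocks the sliding leg that carries the card terminal. Pinch the leg lightly across its blue grip plate and the red cam lever, slide it out until its orange pointer meets the line on the yellow clip, and only there, still holding it, squeeze the red lever fully closed towards the blue plate. Finish still holding the leg firmly by the blue plate at the mark, without letting go; leave the yellow clip and the carton, bottle and tape where they are.

Things in the scene. Friction and masses are not known exactly. Their poses are not given: they have to be found in the camera images.
- mount: Fixed slide mount: base plate 150 x 460 x 12 mm with a rail along its y. Origin on the counter under the rail's centre line; x points across the rail away from the robot, y along the rail the way the leg slides out, z up. A grey bridge 98 x 56 mm, top 86 mm high, spans the leg at y = -150 mm and carries the knob. A white scale strip (top 42 mm high) lies at x = 50 to 66 mm.
- knob (a joint): Angle of the black knob, 0 (locked stop) to 1.35 rad (unlocked stop), growing clockwise seen from above; starts at 0 to 0.15. A detent resists from about 0.3 to 0.9 rad with a peak of about 0.13 N m, else about 0.03 N m of friction; beyond 1.0 it is past the click and stays where it is left. Until then a bar blocks the leg after about 20 mm of travel.
- knob_grip (a point): On the knob's vertical axis, 116 mm above the counter. Its bar grip is 46 mm long, 14 mm thick, 40 mm tall (94 to 132 mm above the counter), on a disc of 48 mm diameter (top 94 mm high). At joint value 0 the bar's length lies along the mount's x; the bar and this point turn with the knob, the point's x along the bar.
- leg (a joint): How far the sliding leg (steel bar 30 x 26 mm, top 66 mm above the counter, card terminal on its +y end, about 0.7 kg) is slid out along mount +y: 0 (in) to 0.125 m; starts at 0. A return spring pulls it in with 3 to 5 N, friction about 1 N: it runs back if let go with the lever open.
- lug: Blue grip plate fixed upright on the leg, 8 mm thick (mount x), 36 mm wide (mount y), 68 to 118 mm above the counter. Origin at the centre of its foot, at mount x = -15 mm, y = -30 mm when the leg is in. Its outer face, where one finger goes, looks to mount -x at x = -19 mm.
- lug_face (a point): Middle of the gripping area of the blue plate's outer face, 98 mm above the counter.
- lever (a joint): Travel of the red cam lever across the leg towards the blue plate (mount -x): 0 open to 0.014 m fully closed (end stop); starts at 0 to 0.002. It resists with about 9 N, and up to 7 N more over the last 2 mm, where its pad clamps the rail (let go, the leg may still creep in slowly); it stays where left. A pinch below about 8 N does not move it, 20 to 30 N closes it.
- tab: Upright red tab of the lever, rides on the leg facing the blue plate: 8 mm thick (mount x), 36 mm wide, 70 to 118 mm above the counter; origin at its foot. Outer face looks to mount +x. Across plate and tab: 52 mm open, 38 mm closed. The plate cannot give in x, so while squeezing, the gripper's centre must shift half the lever's travel (7 mm) towards mount -x.
- tab_face (a point): Middle of the gripping area of the red tab's outer face, 98 mm above the counter.
- pointer (a point): Tip of the orange pointer of the leg, 48 mm above the counter, at mount x = +50 mm, y = +30 mm with the leg in; moves with the leg.
- mark_line (a point): Inner end of the black line across the yellow length-mark clip (17 x 14 x 10 mm, on the scale strip), at mount x = +52 mm, 52 mm above the counter, y = 80 to 130 mm. Axes parallel to the mount's. The pointer meets it when both have the same mount y. Leave the clip where it is.
- carton: Bystander: cardboard carton 70 x 100 x 60 mm, origin under its centre.
- bottle: Bystander: blue bottle, 52 mm diameter, 130 mm tall, origin under its centre.
- tape: Bystander: orange roll of tape lying flat, 70 mm diameter, 25 mm high, origin under its centre.

How it is judged:
On the way, in this order (a step that is already met when the one before it is completed fails the run):
1. the knob is turned past its click (value of joint knob above 1 rad), for 0.2 s.
2. the leg is held by its blue plate with the pointer at the mark, lever still open (y of pointer in the frame of mark_line between -0.005 and 0.005 m and value of joint lever below 0.006 m and contact force between the fingers and lug above 0.5 N), for 0.2 s.
At the end, for the whole second after the job is handed in: the knob is past its click (over 1.0 rad), the pointer within 5 mm of the mark line, the cam lever closed to within 2 mm of its stop, the leg at rest and still held, a finger pressing on its blue plate with more than 3 N (value of joint knob above 1 rad and y of pointer in the frame of mark_line between -0.005 and 0.005 m and value of joint lever above 0.012 m and contact force between the fingers and lug above 3 N and velocity of joint leg between -0.01 and 0.01 m/s); the arm keeps its last pose, push and grip.
It fails at once if the lever is slid closed (past half way) while the pointer is more than 8 mm off the mark (value of joint lever above 0.007 m and not (y of pointer in the frame of mark_line between -0.008 and 0.008 m)).
It fails at once if the yellow clip is shifted by more than 6 mm (distance of mark_line from where it was at the start of the episode above 0.006 m).
It fails at once if the carton is shifted by more than 20 mm (distance of carton from where it was at the start of the episode above 0.02 m).
It fails at once if the bottle is shifted by more than 20 mm (distance of bottle from where it was at the start of the episode above 0.02 m).
It fails at once if the tape is shifted by more than 20 mm (distance of tape from where it was at the start of the episode above 0.02 m).
It also fails if it takes over 54 s, if anything falls off the work surface, if the arm or the gripper's body presses on something with over 40 N, if the wrist force passes 120 N, or if a joint passes its speed limit or range.

## Working session

There is one attempt and no reset: what is moved stays moved. The work goes in short steps, Python scripts to look and compute and a tool call to move; the robot and the scene stay as the last step left them, time stands still between calls to the robot, and variables do not carry over. Pictures are saved under pics/ and viewed, and the job is handed in when it is done.

Besides the shell and the picture viewer there is one more tool, called after "Emit:" as a command line: name --pt "numbers of a row" for each row, then --argument value for the rest. step_arm: Moves the arm, as the interface text tells. Its arguments: {"type":"object","properties":{"motion":{"type":"array","items":{"type":"array","items":{"type":"number"}}},"newtons":{"type":"number"}},"required":["motion"]}

```bash
ls; mkdir -p pics
python3 - <<'E'
from rig import robot
import cv2, numpy as np
np.set_printoptions(precision=4,suppress=True)
for c in ("side","top"):
    im=robot.capture(c); cv2.imwrite(f"pics/{c}0.png",im[:,:,::-1])
    p=robot.camera_params(c); print(c,p["vertical_fov"],p["cx"],p["cy"]); print(np.array(p["cam_to_world"]))
    for q in ("knob_grip","lug_face","tab_face","pointer","mark_line","mount","lug","tab","carton","bottle","tape"):
        r=robot.pinpoint(c,q); print(q,[(np.round(d["at"],1).tolist(),round(d["confidence"],2)) for d in r[:2]])
s=robot.observe(); print(s)
E
```

```text
pics
side 49.903129409119046 283.4930655587337 213.3686308631082
[[-0.9544 -0.2237  0.1978  0.4338]
 [-0.2986  0.7153 -0.6318  0.5028]
 [-0.0002 -0.662  -0.7495  0.679 ]
 [ 0.      0.      0.      1.    ]]
knob_grip [([178.7, 319.7], 0.96), ([308.8, 268.3], 0.67)]
lug_face [([237.5, 321.8], 0.64), ([249.9, 240.4], 0.17)]
tab_face [([234.8, 292.3], 0.67)]
pointer [([281.8, 278.3], 0.9)]
mark_line [([305.6, 269.0], 0.65)]
mount [([289.3, 309.9], 0.61)]
lug [([247.8, 319.4], 0.5)]
tab [([243.7, 296.0], 0.58)]
carton [([309.8, 216.5], 0.77), ([252.1, 240.2], 0.42)]
bottle [([251.4, 241.3], 0.66)]
tape [([355.1, 404.0], 0.86)]
top 53.950218218362224 279.6147475751468 196.17753293383137
[[ 0.0231 -0.9961  0.0854  0.4999]
 [-0.9991 -0.026  -0.0323  0.0386]
 [ 0.0344 -0.0846 -0.9958  0.854 ]
 [ 0.      0.      0.      1.    ]]
knob_grip [([209.5, 325.9], 0.93), ([225.3, 264.4], 0.4)]
lug_face [([226.9, 263.1], 0.59)]
tab_face [([199.5, 262.4], 0.61)]
pointer [([192.4, 229.1], 0.92)]
mark_line [([200.3, 195.2], 0.4)]
mount [([220.6, 244.4], 0.7)]
lug [([226.0, 262.1], 0.46)]
tab [([204.6, 258.5], 0.62)]
carton [([158.6, 202.4], 0.68)]
bottle [([152.9, 264.6], 0.93)]
tape [([309.6, 202.3], 0.65), ([192.8, 228.2], 0.3)]
{'t': 1.2, 'joints': array([ 1.1818,  0.5214, -0.0363,  1.5995,  0.0212,  1.0211, -0.1128]), 'joint_vel': array([ 0.0008, -0.0008,  0.0005, -0.0006,  0.0003, -0.001 , -0.0008]), 'tau': array([ -0.001 , -92.6837,   1.9776, -37.0243,   0.018 ,   0.0019,
        -0.    ]), 'ee_pos': array([ 0.1959, -0.5935,  0.2453]), 'tool_rot': array([ 0.6982,  0.1122, -0.6981,  0.1122]), 'ft_force': array([ 0.1991, -0.4767, -0.1898]), 'wrist_torque': array([-0.0572, -0.04  ,  0.0453]), 'width': 0.9977252433098237}
```

View pics/top0.png

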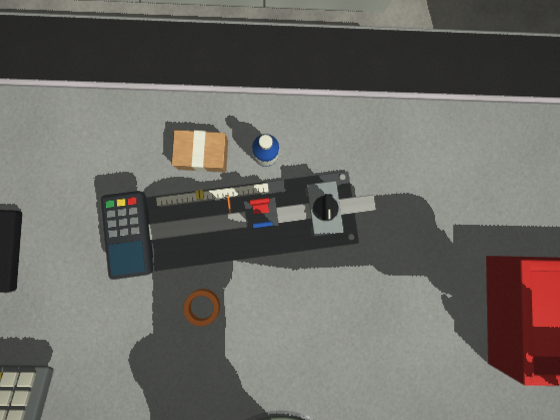

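View pics/side0.png

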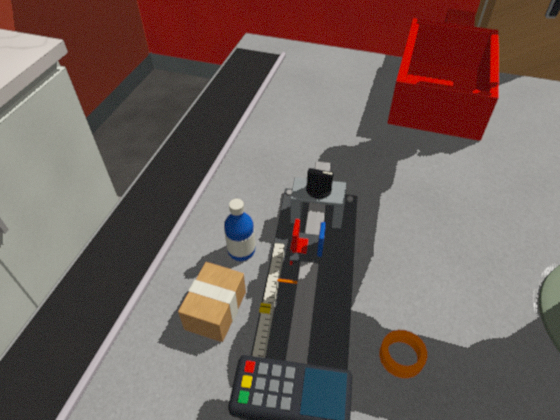

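```bash
cat > h.py <<'E'
from rig import robot
import cv2, numpy as np
from scipy.optimize import least_squares
from scipy.spatial.transform import Rotation as R
np.set_printoptions(precision=4,suppress=True)
P={c:robot.camera_params(c) for c in ("side","top")}
def proj(c,X):
    p=P[c];f=210/np.tan(np.radians(p["vertical_fov"])/2)
    M=np.array(p["cam_to_world"]);x=(np.atleast_2d(X)-M[:3,3])@M[:3,:3]
    return np.stack([p["cx"]+f*x[:,0]/x[:,2],p["cy"]+f*x[:,1]/x[:,2]],1)
def back(c,uv,z):
    p=P[c];f=210/np.tan(np.radians(p["vertical_fov"])/2)
    M=np.array(p["cam_to_world"]);d=M[:3,:3]@np.array([(uv[0]-p["cx"])/f,(uv[1]-p["cy"])/f,1])
    return M[:3,3]+d*(z-M[2,3])/d[2]
E
cat > fit.py <<'E'
from h import *
obs={"side":dict(knob=(178.7,319.7),lugf=(237.5,321.8),tabf=(234.8,292.3),ptr=(281.8,278.3),mark=(305.6,269.0),lug=(247.8,319.4),tab=(243.7,296)),
"top":dict(knob=(209.5,325.9),lugf=(226.9,263.1),tabf=(199.5,262.4),ptr=(192.4,229.1),mark=(200.3,195.2),lug=(226,262.1),tab=(204.6,258.5))}
def pts(q):
    x,y,a,m,l=q
    L=dict(knob=(0,-.15,.116),lugf=(-.019,-.03,.098),tabf=(.033-l,-.03,.098),ptr=(.05,.03,.048),mark=(.052,m,.052),lug=(-.015,-.03,.068),tab=(.029-l,-.03,.07))
    c,s=np.cos(a),np.sin(a)
    return {k:np.array([x+c*v[0]-s*v[1],y+s*v[0]+c*v[1],v[2]]) for k,v in L.items()}
def res(q):
    w=pts(q);r=[]
    for c in obs:
        for k,v in obs[c].items():
            r+=list((proj(c,w[k])[0]-np.array(v)[::-1]))
    return np.array(r+[(q[4]-.001)*1000])
for c in obs:
    for k,v in obs[c].items():
        z=pts([0,0,0,.1,0])[k][2]; print(c,k,back(c,v[::-1],z))
s=least_squares(res,[.47,.05,0,.1,0.001],loss="soft_l1")
print(s.x,s.cost)
r=res(s.x)[:-1].reshape(-1,2);i=0
for c in obs:
    for k in obs[c]: print(c,k,r[i]);i+=1
for k,v in pts(s.x).items(): print(k,v)
q=s.x
a=q[2]
E
python3 fit.py
```

```text
side knob [ 0.5453 -0.0699  0.116 ]
side lugf [0.5113 0.0447 0.098 ]
side tabf [0.5591 0.0537 0.098 ]
side ptr [0.5636 0.1168 0.048 ]
side mark [0.5632 0.1655 0.052 ]
side lug [0.5138 0.0438 0.068 ]
side tab [0.5536 0.0487 0.07  ]
top knob [ 0.5413 -0.0692  0.116 ]
top lugf [0.5076 0.0429 0.098 ]
top tabf [0.5577 0.0455 0.098 ]
top ptr [0.5738 0.1114 0.048 ]
top mark [0.5564 0.1759 0.052 ]
top lug [0.5096 0.045  0.068 ]
top tab [0.55   0.0529 0.07  ]
[0.522  0.0767 0.1498 0.0892 0.0013] 21.51971566743458
side knob [ 0.7321 -0.544 ]
side lugf [2.2475 0.2886]
side tabf [ 1.1421 -0.6898]
side ptr [-1.3919 -1.9893]
side mark [0.4496 4.4153]
side lug [1.0941 0.7373]
side tab [-0.4921  1.0508]
top knob [ 1.3814 -1.6853]
top lugf [-0.6979 -0.0488]
top tabf [-3.3904 -0.0951]
top ptr [-1.3655  3.4651]
top mark [ 1.7695 -1.8747]
top lug [ 0.1566 -1.0776]
top tab [ 0.9929 -1.9848]
knob [ 0.5444 -0.0716  0.116 ]
lugf [0.5077 0.0442 0.098 ]
tabf [0.5578 0.0518 0.098 ]
ptr [0.5669 0.1138 0.048 ]
mark [0.5601 0.1726 0.052 ]
lug [0.5116 0.0448 0.068 ]
tab [0.5538 0.0512 0.07  ]
```

```bash
cat >> fit.py <<'E'
def box(x0,x1,y0,y1,z): return [(x0,y0,z),(x1,y0,z),(x1,y1,z),(x0,y1,z)]
def overlay(c,im,q,roi,out,leg=0):
    x,y,a,m,l=q
    Rm=np.array([[np.cos(a),-np.sin(a)],[np.sin(a),np.cos(a)]])
    S=5
    u0,v0,u1,v1=roi
    S=min(800/(u1-u0),600/(v1-v0))
    A=np.float32([[S,0,-u0*S],[0,S,-v0*S]])
    b=cv2.warpAffine(im[:,:,::-1].copy(),A,(int((u1-u0)*S),int((v1-v0)*S)),flags=cv2.INTER_CUBIC)
    def poly(b3,col,cl=True):
        b3=np.array(b3,float); w=b3.copy(); w[:,:2]=b3[:,:2]@Rm.T+[x,y]
        p=(proj(c,w)+.5-[u0,v0])*S
        cv2.polylines(b,[p.astype(np.int32)],cl,col,1)
    poly(box(-.075,.075,-.23,.23,.012),(255,255,0))
    poly(box(-.049,.049,-.178,-.122,.086),(0,255,0))
    poly(box(-.019,-.011,-.048+leg,-.012+leg,.118),(255,0,255))
    poly(box(.025-l,.033-l,-.048+leg,-.012+leg,.118),(0,255,255))
    poly(box(.05,.066,-.05,.2,.042),(0,255,0))
    poly(box(.052,.066,m-.0002,m+.0002,.052),(0,0,255))
    poly([(.03,.03+leg,.048),(.05,.03+leg,.048)],(255,0,0))
    poly([(.024*np.cos(t),-.15+.024*np.sin(t),.094) for t in np.linspace(0,6.28,30)],(255,255,255))
    cv2.imwrite(out,b)
if __name__=="__main__":
  for c,roi in (("top",(150,160,390,290)),("side",(230,160,380,380))):
    im=cv2.imread(f"pics/{c}0.png")[:,:,::-1]
    overlay(c,im,s.x,roi,f"pics/{c}_ov0.png")
    u0,v0,u1,v1=roi;S=min(800/(u1-u0),600/(v1-v0))
    cv2.imwrite(f"pics/{c}_z0.png",cv2.resize(im[v0:v1,u0:u1,::-1],None,fx=S,fy=S,interpolation=cv2.INTER_CUBIC))
E
python3 fit.py >/dev/null
```

```text
(no output)
```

View pics/top_ov0.png

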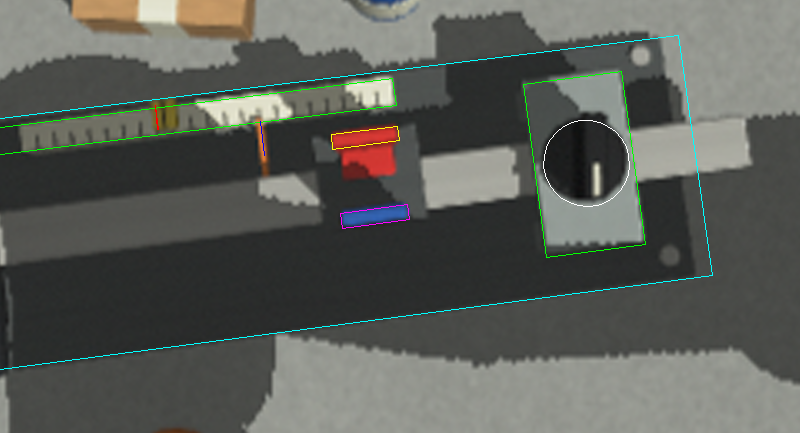

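View pics/side_ov0.png

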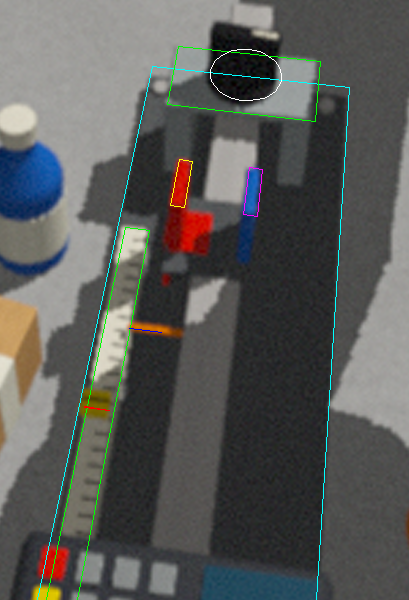

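View pics/top_z0.png

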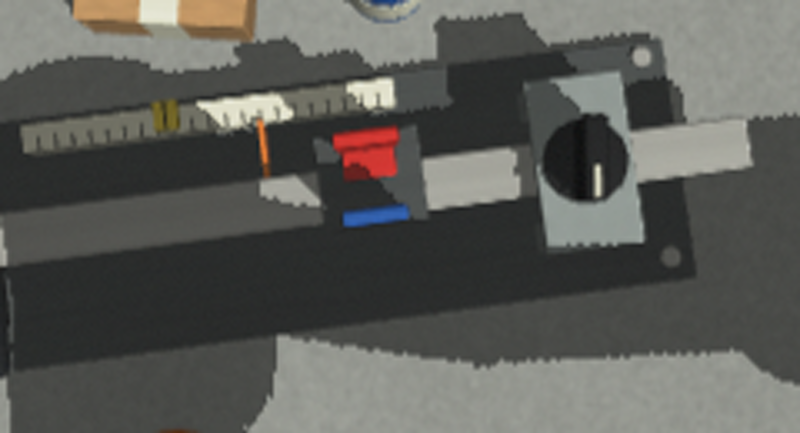

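```bash
cat >> h.py <<'E'
def st():
    s=robot.observe(); Rm=R.from_quat(s["tool_rot"]).as_matrix()
    print("t",round(s["t"],2),"pos",s["ee_pos"],"toolx",Rm[:,0],"tooly",Rm[:,1],"yawy",np.arctan2(Rm[1,1],Rm[0,1]).round(4),"w",round(s["width"],3),"F",s["ft_force"],"T",s["wrist_torque"],"j",s["joints"])
    return s,Rm
def turn_shift(target,yaw_y):
    "remaining move in tool axes: rotation vector (rad), shift (cm)"
    s,Rm=st()
    y=np.array([np.cos(yaw_y),np.sin(yaw_y),0]);x=np.array([0,0,-1.]);Rt=np.stack([x,y,np.cross(x,y)],1)
    rv=R.from_matrix(Rm.T@Rt).as_rotvec()
    print("rotvec",rv,"shift now-axes cm",Rm.T@(np.array(target)-s["ee_pos"])*100,"shift target-axes cm",Rt.T@(np.array(target)-s["ee_pos"])*100)
E
python3 - <<'E'
from fit import *
from h import *
print("----")
q=s.x
st()
x,y,a,m,l=q
def tomount(w): 
    d=w[:2]-[x,y]; return np.array([np.cos(a)*d[0]+np.sin(a)*d[1],-np.sin(a)*d[0]+np.cos(a)*d[1]])
print("mark top",tomount(back("top",(199.8,195.5),.052)),"ptr tip top",tomount(back("top",(228.5,194),.048)))
print("bottle",back("top",(265.5,142),.13),back("side",(236.5,207),.13))
E
```

```text
side knob [ 0.5453 -0.0699  0.116 ]
side lugf [0.5113 0.0447 0.098 ]
side tabf [0.5591 0.0537 0.098 ]
side ptr [0.5636 0.1168 0.048 ]
side mark [0.5632 0.1655 0.052 ]
side lug [0.5138 0.0438 0.068 ]
side tab [0.5536 0.0487 0.07  ]
top knob [ 0.5413 -0.0692  0.116 ]
top lugf [0.5076 0.0429 0.098 ]
top tabf [0.5577 0.0455 0.098 ]
top ptr [0.5738 0.1114 0.048 ]
top mark [0.5564 0.1759 0.052 ]
top lug [0.5096 0.045  0.068 ]
top tab [0.55   0.0529 0.07  ]
[0.522  0.0767 0.1498 0.0892 0.0013] 21.51971566743458
side knob [ 0.7321 -0.544 ]
side lugf [2.2475 0.2886]
side tabf [ 1.1421 -0.6898]
side ptr [-1.3919 -1.9893]
side mark [0.4496 4.4153]
side lug [1.0941 0.7373]
side tab [-0.4921  1.0508]
top knob [ 1.3814 -1.6853]
top lugf [-0.6979 -0.0488]
top tabf [-3.3904 -0.0951]
top ptr [-1.3655  3.4651]
top mark [ 1.7695 -1.8747]
top lug [ 0.1566 -1.0776]
top tab [ 0.9929 -1.9848]
knob [ 0.5444 -0.0716  0.116 ]
lugf [0.5077 0.0442 0.098 ]
tabf [0.5578 0.0518 0.098 ]
ptr [0.5669 0.1138 0.048 ]
mark [0.5601 0.1726 0.052 ]
lug [0.5116 0.0448 0.068 ]
tab [0.5538 0.0512 0.07  ]
----
t 1.2 pos [ 0.1959 -0.5935  0.2453] toolx [ 0.  0. -1.] tooly [ 0.3133 -0.9496 -0.    ] yawy -1.2521 w 0.998 F [ 0.1991 -0.4767 -0.1898] T [-0.0572 -0.04    0.0453] j [ 1.1818  0.5214 -0.0363  1.5995  0.0212  1.0211 -0.1128]
mark top [0.057  0.0832] ptr tip top [0.0534 0.0281]
bottle [0.658  0.0425 0.13  ] [0.6565 0.0498 0.13  ]
```

Run:
```python
import cv2
im=cv2.imread("pics/top0.png")[190:230,305:350]; a=cv2.resize(im,(450,400),interpolation=cv2.INTER_NEAREST)
im=cv2.imread("pics/side0.png")[270:325,255:300]; b=cv2.resize(im,(327,400),interpolation=cv2.INTER_NEAREST)
import numpy as np
cv2.imwrite("pics/zk.png",np.hstack([np.clip(a*1.5,0,255).astype('uint8'),b]))
```

```text
(no output)
```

View pics/zk.png

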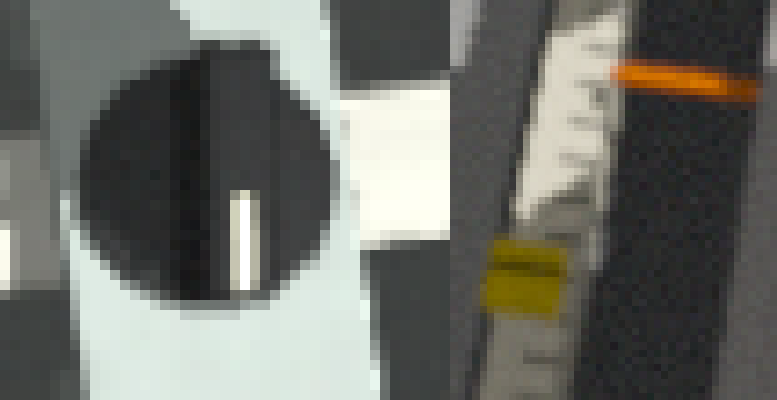

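```bash
python3 - <<'E' | sed -n '/----/,$p'
from fit import *
from h import *
print("----")
x,y,a,m,l=s.x
def tomount(w): 
    d=w[:2]-[x,y]; return np.array([np.cos(a)*d[0]+np.sin(a)*d[1],-np.sin(a)*d[0]+np.cos(a)*d[1]])
print("side mark",tomount(back("side",(270.8,307.2),.052)),"ptr",tomount(back("side",(278,279.9),.048)))
print("knob bar top", back("top",(329.2,207),.132), tomount(back("top",(329.2,207),.132)))
turn_shift((.5444,-.0716,.2),-np.pi/2+.02)
E
```

```text
----
side mark [0.0508 0.084 ] ptr [0.0482 0.0299]
knob bar top [ 0.5449 -0.0726  0.132 ] [ 0.0004 -0.1511]
t 1.2 pos [ 0.1959 -0.5935  0.2453] toolx [ 0.  0. -1.] tooly [ 0.3133 -0.9496 -0.    ] yawy -1.2521 w 0.998 F [ 0.1991 -0.4767 -0.1898] T [-0.0572 -0.04    0.0453] j [ 1.1818  0.5214 -0.0363  1.5995  0.0212  1.0211 -0.1128]
rotvec [ 0.2987 -0.      0.    ] shift now-axes cm [  4.531  -38.6415 -49.4519] shift target-axes cm [  4.5288 -51.4834 -35.8906]
```

Emit:
step_arm --pt "0 0 0 0 -3.2 -4.1 8.54" --pt "0 0 0 0 -3.2 -4.1 8.54" --pt "0 0 0 0 -3.2 -4.1 8.54" --pt "0 0 0 0 -3.2 -4.1 8.54" --pt "0 0 0 0 -3.2 -4.1 8.54" --pt "0 0 0 0 -3.2 -4.1 8.54" --pt "0 0 0 0 -3.2 -4.1 8.54" --pt "0 0 0 0 -3.2 -4.1 8.54" --pt "0 0 0 0 -3.2 -4.1 8.54" --pt "0 0 0 0 -3.2 -4.1 8.54" --pt "0 0 0 0 -3.2 -4.1 8.54" --pt "0 0 0 0 -3.2 -4.1 8.54"

```text
t: 2.7
ee_pos: [0.5436, -0.0732, 0.2455]
tool_rot: [0.698, 0.112, -0.698, 0.112]
ft_force: [0.2, -0.7, 0.1]
width: 0.995
```

Emit:
step_arm --pt "-0.18 0 0 0 0 0 8.54" --pt "-0.18 0 0 0 0 0 8.54" --pt "-0.18 0 0 0 0 0 8.54" --pt "-0.18 0 0 0 0 0 8.54" --pt "-0.18 0 0 0 0 0 8.54" --pt "-0.18 0 0 0 0 0 8.54" --pt "-0.18 0 0 0 0 0 8.54" --pt "-0.18 0 0 0 0 0 8.54" --pt "-0.18 0 0 0 0 0 8.54" --pt "-0.18 0 0 0 0 0 8.54" --pt "-0.18 0 0 0 0 0 8.54" --pt "-0.18 0 0 0 0 0 8.54" --pt "-0.18 0 0 0 0 0 8.54" --pt "-0.18 0 0 0 0 0 8.54" --pt "-0.18 0 0 0 0 0 8.54" --pt "0 0 0 0 0 0 8.54"

```text
t: 4.7
ee_pos: [0.5427, -0.0749, 0.2452]
tool_rot: [0.044, 0.706, -0.044, 0.706]
ft_force: [-0.3, 0.8, -0.3]
width: 0.998
```

Run:
```python
from h import *
turn_shift((.5444,-.0716,.2),np.pi/2+.022)
```

```text
t 4.7 pos [ 0.5427 -0.0749  0.2452] toolx [-0.0001  0.0004 -1.    ] tooly [0.1237 0.9923 0.0004] yawy 1.4467 w 0.998 F [-0.2871  0.8026 -0.296 ] T [-0.0179 -0.0014  0.0209] j [ 0.6408  0.5167 -0.8536  1.7747  0.442   1.0541  1.0739]
rotvec [-0.1461 -0.0002 -0.0004] shift now-axes cm [4.5204 0.3429 0.1284] shift target-axes cm [4.5202 0.3224 0.1764]
```

Emit:
step_arm --pt "-0.146 0 0 1.0 0.34 0.13 8.54" --pt "0 0 0 3 0 0 8.54" --pt "0 0 0 3 0 0 8.54" --pt "0 0 0 3 0 0 7" --pt "0 0 0 2 0 0 6" --pt "0 0 0 0 0 0 5"

```text
t: 5.45
ee_pos: [0.544, -0.0713, 0.1245]
tool_rot: [-0.008, 0.708, 0.008, 0.706]
ft_force: [-0.3, -0.0, 1.3]
width: 0.587
```

Run:
```python
from h import *
a=[]
for c in ("side","top"):
    im=robot.capture(c); cv2.imwrite(f"pics/{c}1.png",im[:,:,::-1])
    v=im[120:260,240:400,::-1] if c=="side" else im[140:280,260:420,::-1]
    a.append(cv2.resize(v,(400,350),interpolation=cv2.INTER_CUBIC))
cv2.imwrite("pics/z1.png",np.hstack(a))
turn_shift((.5444,-.0716,.114),np.pi/2+.022)
```

```text
t 5.55 pos [ 0.5449 -0.0713  0.1261] toolx [ 0.0008 -0.0001 -1.    ] tooly [-0.0222  0.9998 -0.0001] yawy 1.593 w 0.583 F [-0.6007 -0.9213 -0.1005] T [-0.006  -0.0062  0.0288] j [ 0.5713  0.6776 -0.7807  1.8733  0.6259  0.853   1.0635]
rotvec [0.0002 0.0008 0.0001] shift now-axes cm [ 1.2081 -0.0288 -0.0481] shift target-axes cm [ 1.2081 -0.0289 -0.0472]
```

View pics/z1.png

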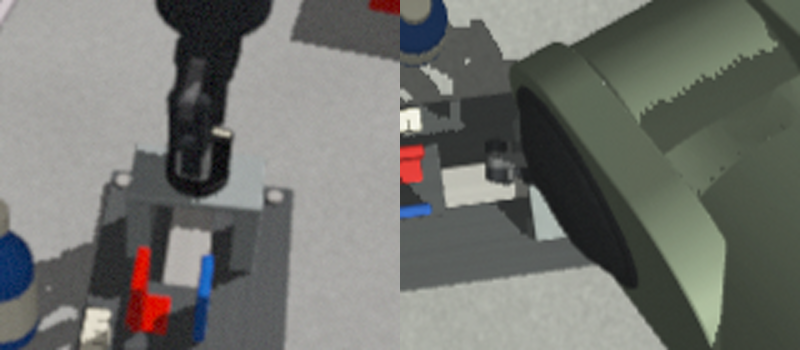

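Emit:
step_arm --pt "0 0 0 1.1 0 -0.05 3" --pt "0 0 0 0 0 0 1" --pt "0 0 0 0 0 0 1" --pt "0 0 0 0 0 0 1" --pt "0 0 0 0 0 0 1" --newtons 45

```text
t: 6.18
ee_pos: [0.5437, -0.0712, 0.1142]
tool_rot: [-0.008, 0.707, 0.008, 0.707]
ft_force: [-0.3, 4.2, -9.6]
width: 0.155
```

Run:
```python
from h import *
st()
```

```text
t 6.17 pos [ 0.5437 -0.0712  0.1142] toolx [-0.0005  0.0004 -1.    ] tooly [-0.0233  0.9997  0.0004] yawy 1.5941 w 0.155 F [-0.3174  4.2092 -9.5735] T [ 0.8351  0.1322 -0.002 ] j [ 0.5629  0.6931 -0.7683  1.8821  0.6431  0.8328  1.0505]
```

Emit:
step_arm --pt "0.1 0 0 0 0 0 1" --pt "0.13 0 0 0 0 0 1" --pt "0.13 0 0 0 0 0 1" --pt "0.13 0 0 0 0 0 1" --pt "0.13 0 0 0 0 0 1" --pt "0.13 0 0 0 0 0 1" --pt "0.13 0 0 0 0 0 1" --pt "0.13 0 0 0 0 0 1" --pt "0.13 0 0 0 0 0 1" --pt "0 0 0 0 0 0 1" --pt "0 0 0 0 0 0 1"

```text
t: 7.55
ee_pos: [0.5445, -0.0697, 0.1142]
tool_rot: [0.375, 0.6, -0.373, 0.6]
ft_force: [4.9, 10.9, -15.0]
width: 0.159
```

Run:
```python
from h import *
st()
```

```text
t 7.55 pos [ 0.5445 -0.0697  0.1142] toolx [ 0.001  0.002 -1.   ] tooly [0.8981 0.4398 0.0018] yawy 0.4554 w 0.159 F [  4.9219  10.9049 -14.9995] T [ 2.3483 -0.8415  0.0059] j [ 0.3744  0.6211 -0.4906  1.8912  0.42    0.7311  0.0994]
```

Emit:
step_arm --pt "0 0 0 0 0 0 3" --pt "0 0 0 0 0 0 6" --pt "0 0 0 0 0 0 8.54" --pt "0 0 0 -3 0 0 8.54" --pt "0 0 0 -5 0 0 8.54" --pt "0 0 0 -2 0 0 8.54" --pt "0 0 0 0 0 0 8.54"

```text
t: 8.43
ee_pos: [0.5446, -0.0718, 0.2158]
tool_rot: [0.375, 0.599, -0.375, 0.601]
ft_force: [0.4, -0.4, -0.6]
width: 1.003
```

Run:
```python
from h import *
turn_shift((.5327,.0480,.215),.15)
```

```text
t 8.43 pos [ 0.5446 -0.0718  0.2158] toolx [ 0.0027 -0.0007 -1.    ] tooly [0.8989 0.4381 0.0021] yawy 0.4534 w 1.003 F [ 0.372 -0.355 -0.62 ] T [-0.0039 -0.032  -0.0555] j [ 0.4338  0.4836 -0.5601  1.8135  0.3142  0.9309  0.1894]
rotvec [ 0.3034  0.0015 -0.0024] shift now-axes cm [  0.0649   4.1769 -11.29  ] shift target-axes cm [  0.077    0.6128 -12.0222]
```

Run:
```python
from h import *
a=[]
for c in ("side","top"):
    im=robot.capture(c); cv2.imwrite(f"pics/{c}2.png",im[:,:,::-1])
    v=im[120:260,240:400,::-1] if c=="side" else im[140:280,260:420,::-1]
    a.append(cv2.resize(v,(400,350),interpolation=cv2.INTER_CUBIC))
cv2.imwrite("pics/z2.png",np.hstack(a))
```

```text
(no output)
```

View pics/z2.png

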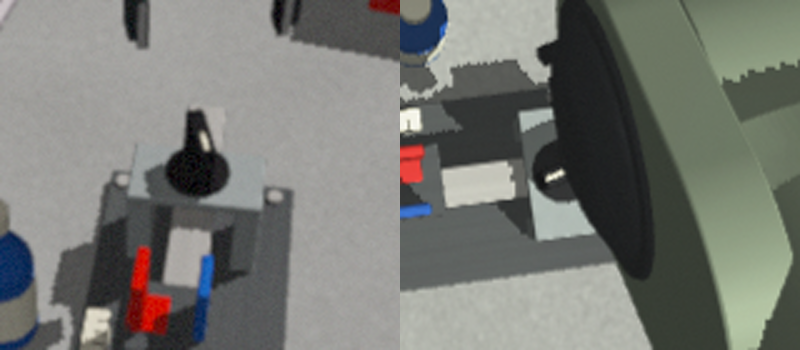

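Emit:
step_arm --pt "0.15 0 0 0 0 0 8.54" --pt "0.153 0 0 0 0 0 8.54" --pt "0 0 0 0 0.3 -4 8.54" --pt "0 0 0 0 0.3 -4 8.54" --pt "0 0 0 0 0 -4 8.54" --pt "0 0 0 4 0 0 8.54" --pt "0 0 0 2 0 0 8.54" --pt "0 0 0 0 0 0 8.54"

```text
t: 9.52
ee_pos: [0.5306, 0.0481, 0.1524]
tool_rot: [0.46, 0.537, -0.462, 0.535]
ft_force: [0.5, 0.2, 0.9]
width: 1.002
```

Run:
```python
from h import *
a=[]
turn_shift((.5327,.0480,.090),.15)
for c in ("side","top"):
    im=robot.capture(c); cv2.imwrite(f"pics/{c}3.png",im[:,:,::-1])
    v=im[150:330,200:400,::-1] if c=="side" else im[140:320,150:350,::-1]
    a.append(cv2.resize(v,(400,360),interpolation=cv2.INTER_CUBIC))
cv2.imwrite("pics/z3.png",np.hstack(a))
```

```text
t 9.53 pos [0.5306 0.0481 0.1524] toolx [-0.0038 -0.0002 -1.    ] tooly [ 0.9885  0.1509 -0.0038] yawy 0.1515 w 1.002 F [0.5231 0.2421 0.9079] T [-0.0081  0.0347  0.0782] j [ 0.1515  0.5387 -0.478   1.9064  0.3408  0.7807 -0.3631]
rotvec [ 0.0015 -0.0004  0.0038] shift now-axes cm [6.2371 0.2272 0.0399] shift target-axes cm [6.2379 0.2034 0.0373]
```

View pics/z3.png

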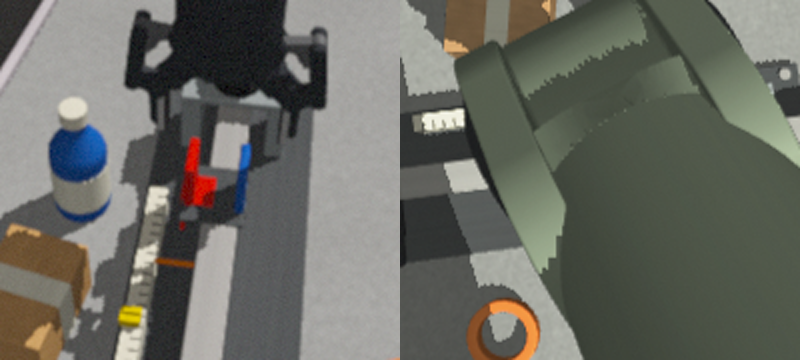

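Emit:
step_arm --pt "0 0 0 2 0.22 0.04 8.54" --pt "0 0 0 2 0 0 8.54" --pt "0 0 0 2.2 0 0 8.54" --pt "0 0 0 0 0 0 7" --pt "0 0 0 0 0 0 6" --pt "0 0 0 0 0 0 5.6" --pt "0 0 0 0 0 0 5.6" --newtons 20

```text
t: 10.5
ee_pos: [0.5344, 0.048, 0.0929]
tool_rot: [0.461, 0.536, -0.461, 0.536]
ft_force: [-0.6, -0.8, 0.1]
width: 0.659
```

Run:
```python
from h import *
a=[]
turn_shift((.5327,.0480,.090),.15)
im=robot.capture("side"); cv2.imwrite(f"pics/side4.png",im[:,:,::-1])
cv2.imwrite("pics/z4.png",cv2.resize(im[170:330,240:380,::-1],(525,600),interpolation=cv2.INTER_CUBIC))
```

```text
t 10.5 pos [0.5344 0.048  0.0929] toolx [ 0.0009  0.0001 -1.    ] tooly [0.9886 0.1503 0.0009] yawy 0.1508 w 0.659 F [-0.5852 -0.805   0.1043] T [0.0137 0.0422 0.0451] j [ 0.1122  0.6307 -0.4281  1.9359  0.411   0.66   -0.4214]
rotvec [ 0.0008  0.0001 -0.0009] shift now-axes cm [ 0.2932 -0.1657 -0.0274] shift target-axes cm [ 0.2934 -0.1655 -0.0273]
```

View pics/z4.png

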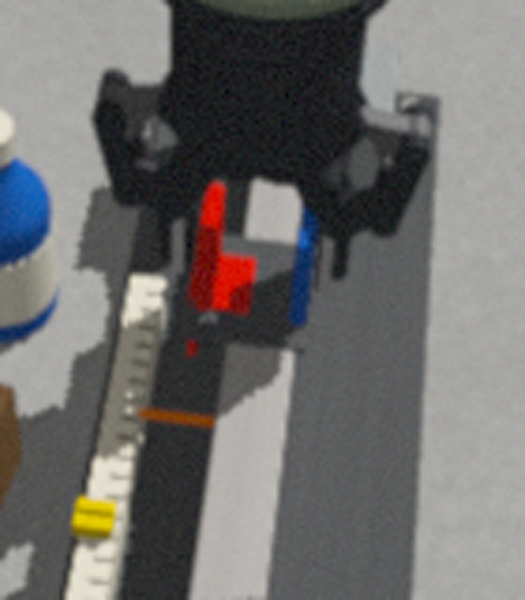

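Emit:
step_arm --pt "0 0 0 0.2 -0.1 0 5.4" --pt "0 0 0 0 0 0 5.2" --pt "0 0 0 0 0 0 5.2" --pt "0 0 0 0 0 0 5.2" --newtons 20

```text
t: 11.05
ee_pos: [0.5331, 0.0479, 0.0903]
tool_rot: [0.461, 0.536, -0.461, 0.536]
ft_force: [0.3, 0.6, -0.8]
width: 0.612
```

Emit:
step_arm --pt "0 0 0 0 0 0 5.1" --pt "0 0 0 0 0 0 5.1"

```text
t: 11.3
ee_pos: [0.5331, 0.0479, 0.0903]
tool_rot: [0.461, 0.536, -0.461, 0.536]
ft_force: [0.3, -0.1, 0.0]
width: 0.595
```

Emit:
step_arm --pt "0 0 0 0 0 0 5.0" --pt "0 0 0 0 0 0 5.0"

```text
t: 11.55
ee_pos: [0.5329, 0.0478, 0.0903]
tool_rot: [0.461, 0.536, -0.461, 0.536]
ft_force: [-3.0, -0.6, 3.7]
width: 0.583
```

Emit:
step_arm --pt "0 0 0 0 -0.05 0 4.9" --pt "0 0 0 0 0 0 4.9" --pt "0 0 0 0 0 0 4.9"

```text
t: 11.92
ee_pos: [0.5325, 0.0477, 0.0905]
tool_rot: [0.461, 0.536, -0.461, 0.536]
ft_force: [-4.2, -0.5, 7.1]
width: 0.58
```

Run:
```python
from h import *
st()
im=robot.capture("side"); cv2.imwrite(f"pics/side5.png",im[:,:,::-1])
cv2.imwrite("pics/z5.png",cv2.resize(im[170:330,240:380,::-1],(525,600),interpolation=cv2.INTER_CUBIC))
```

```text
t 11.93 pos [0.5325 0.0477 0.0905] toolx [-0.0002 -0.0002 -1.    ] tooly [ 0.9886  0.1505 -0.0002] yawy 0.1511 w 0.58 F [-4.1777 -0.4859  7.1181] T [-0.1547  0.8618  0.0764] j [ 0.1107  0.6328 -0.426   1.9411  0.4137  0.6539 -0.4243]
```

View pics/z5.png

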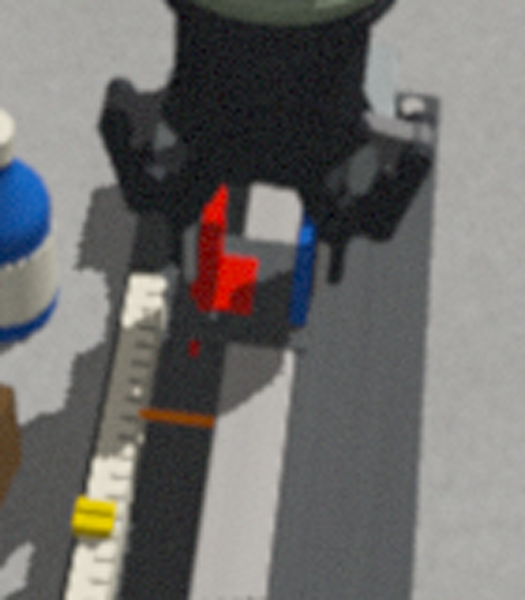

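Emit:
step_arm --pt "0 0 0 0 -0.05 0 4.8" --pt "0 0 0 0 0 0 4.8" --pt "0 0 0 0 0 -0.2 4.8" --pt "0 0 0 0 0 -0.4 4.8" --pt "0 0 0 0 0 -0.4 4.8" --pt "0 0 0 0 0 0 4.8"

```text
t: 12.72
ee_pos: [0.5304, 0.0574, 0.0906]
tool_rot: [0.461, 0.536, -0.461, 0.536]
ft_force: [-5.3, -2.6, 10.5]
width: 0.565
```

Run:
```python
from h import *
st()
im=robot.capture("side"); cv2.imwrite(f"pics/side6.png",im[:,:,::-1])
cv2.imwrite("pics/z6.png",cv2.resize(im[170:330,240:380,::-1],(525,600),interpolation=cv2.INTER_CUBIC))
```

```text
t 12.72 pos [0.5304 0.0574 0.0906] toolx [-0.0002 -0.0007 -1.    ] tooly [ 0.9886  0.1505 -0.0003] yawy 0.1511 w 0.565 F [-5.2913 -2.6017 10.509 ] T [-0.6464  1.0631  0.1884] j [ 0.0916  0.6312 -0.4252  1.9437  0.4135  0.6527 -0.4434]
```

View pics/z6.png

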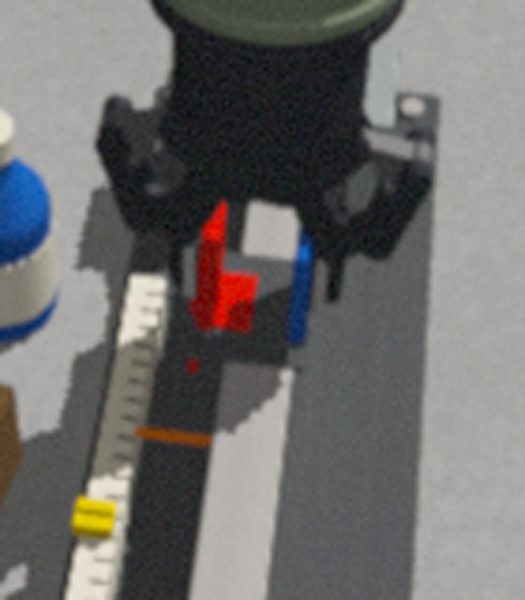

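Emit:
step_arm --pt "0 0 0 0 0 -0.4 4.8" --pt "0 0 0 0 0 -0.4 4.8" --pt "0 0 0 0 0 -0.4 4.8" --pt "0 0 0 0 0 -0.4 4.8" --pt "0 0 0 0 0 -0.4 4.8" --pt "0 0 0 0 0 -0.4 4.8" --pt "0 0 0 0 0 -0.4 4.8" --pt "0 0 0 0 0 -0.4 4.8" --pt "0 0 0 0 0 -0.4 4.8" --pt "0 0 0 0 0 -0.4 4.8" --pt "0 0 0 0 0 0 4.8"

```text
t: 14.15
ee_pos: [0.5242, 0.0968, 0.0906]
tool_rot: [0.46, 0.536, -0.461, 0.536]
ft_force: [-6.7, -4.7, 13.5]
width: 0.568
```

Run:
```python
from h import *
st()
for c in ("side","top"):
    im=robot.capture(c); cv2.imwrite(f"pics/{c}7.png",im[:,:,::-1])
    for q in ("pointer","mark_line"): print(c,q,[(d["at"],d["confidence"]) for d in robot.pinpoint(c,q)[:2]])
a=cv2.imread("pics/side7.png")
a=cv2.resize(a[230:330,240:330],(540,600),interpolation=cv2.INTER_CUBIC)
cv2.imwrite("pics/z7.png",a)
```

```text
t 14.15 pos [0.5242 0.0968 0.0906] toolx [-0.0005 -0.0009 -1.    ] tooly [ 0.9886  0.1505 -0.0007] yawy 0.1511 w 0.568 F [-6.687  -4.7365 13.5031] T [-0.7626  1.3523  0.192 ] j [ 0.0152  0.6306 -0.4233  1.9446  0.4117  0.6522 -0.5169]
side pointer [([305.6, 273.3], 0.83)]
side mark_line [([308.0, 267.6], 0.61)]
top pointer []
top mark_line []
```

View pics/z7.png

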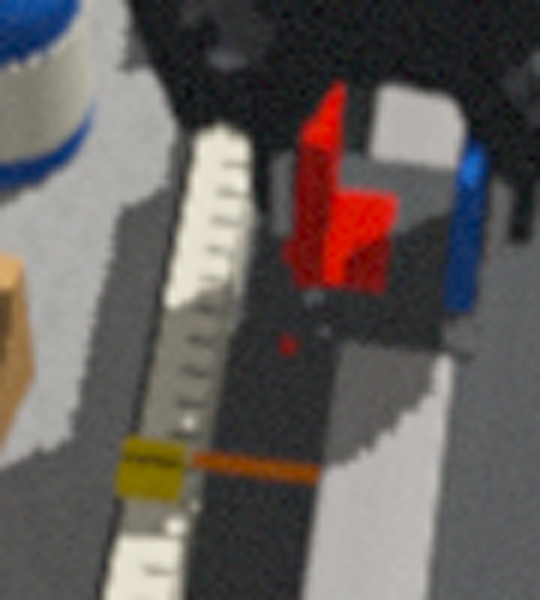

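View pics/top7.png

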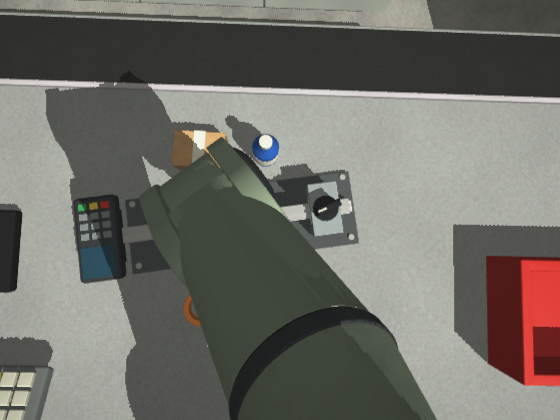

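```bash
python3 - <<'E' | sed -n '/----/,$p'
from fit import *
print("----")
x,y,a,m,l=s.x
def tm(w): 
    d=w[:2]-[x,y]; return np.array([np.cos(a)*d[0]+np.sin(a)*d[1],-np.sin(a)*d[0]+np.cos(a)*d[1]])
im=cv2.imread("pics/side7.png")
hsv=cv2.cvtColor(im,cv2.COLOR_BGR2HSV)
# pointer centre row per column, orange
for c in range(272,293,2):
    col=hsv[295:315,c]; w=((col[:,0]>3)&(col[:,0]<17)&(col[:,1]>150)&(col[:,2]>90)).astype(float)
    if w.sum(): 
        r=295+(w*np.arange(20)).sum()/w.sum(); print("ptr",c,r,w.sum(),tm(back("side",(c,r),.048)))
for n in ("side0","side6","side7"):
  im=cv2.imread(f"pics/{n}.png")
  for c in range(262,270):
    g=im[302:316,c].astype(float).sum(1); k=np.argmin(g[2:8])+2
    w=np.clip(g.max()*.0+np.median(g)-g,0,None)[k-1:k+2]; r=302+((np.arange(k-1,k+2)*w).sum()/max(w.sum(),1e-6))
    print(n,c,round(r,2),tm(back("side",(c,r),.052)))
E
```

```text
----
ptr 272 306.5 2.0 [0.0496 0.0802]
ptr 274 306.5 2.0 [0.0465 0.0798]
ptr 276 306.5 4.0 [0.0433 0.0793]
ptr 278 307.0 3.0 [0.0401 0.0797]
ptr 280 307.0 3.0 [0.037  0.0792]
ptr 282 307.0 3.0 [0.0339 0.0787]
ptr 284 308.0 3.0 [0.0305 0.08  ]
ptr 286 308.0 3.0 [0.0274 0.0795]
ptr 288 308.0 3.0 [0.0242 0.079 ]
ptr 290 308.0 3.0 [0.0211 0.0785]
ptr 292 308.5 2.0 [0.0179 0.0789]
side0 262 305.93 [0.0648 0.0839]
side0 263 305.98 [0.0632 0.0837]
side0 264 306.06 [0.0617 0.0836]
side0 265 306.2 [0.0601 0.0836]
side0 266 306.68 [0.0584 0.0842]
side0 267 306.7 [0.0568 0.084 ]
side0 268 306.75 [0.0552 0.0839]
side0 269 306.84 [0.0537 0.0838]
side6 262 306.0 [0.0648 0.084 ]
side6 263 306.11 [0.0632 0.084 ]
side6 264 306.07 [0.0617 0.0837]
side6 265 306.29 [0.06   0.0838]
side6 266 306.47 [0.0584 0.0839]
side6 267 306.57 [0.0568 0.0838]
side6 268 306.66 [0.0553 0.0837]
side6 269 306.79 [0.0537 0.0837]
side7 262 305.9 [0.0648 0.0838]
side7 263 306.09 [0.0632 0.0839]
side7 264 306.11 [0.0616 0.0837]
side7 265 306.07 [0.0601 0.0834]
side7 266 306.3 [0.0585 0.0836]
side7 267 306.77 [0.0568 0.0842]
side7 268 306.81 [0.0552 0.084 ]
side7 269 306.92 [0.0536 0.0839]
```

Emit:
step_arm --pt "0 0 0 0 0 -0.2 4.8" --pt "0 0 0 0 0 -0.2 4.8" --pt "0 0 0 0 0 0 4.8" --pt "0 0 0 0 0 0 4.8" --pt "0 0 0 0 0 0 4.8"

```text
t: 15.08
ee_pos: [0.5236, 0.1006, 0.0906]
tool_rot: [0.461, 0.536, -0.461, 0.536]
ft_force: [-6.5, -4.2, 12.9]
width: 0.562
```

```bash
cat > chk.py <<'E'
import sys
from fit import *
print("----")
st()
x,y,a,m,l=s.x
n=sys.argv[1]
def tm(w): 
    d=w[:2]-[x,y]; return np.array([np.cos(a)*d[0]+np.sin(a)*d[1],-np.sin(a)*d[0]+np.cos(a)*d[1]])
im=robot.capture("side")[:,:,::-1].copy();cv2.imwrite(f"pics/{n}.png",im)
cv2.imwrite(f"pics/z{n}.png",cv2.resize(im[230:330,240:330],(540,600),interpolation=cv2.INTER_CUBIC))
hsv=cv2.cvtColor(im,cv2.COLOR_BGR2HSV)
P_=[];M_=[]
for c in range(272,293):
    col=hsv[295:320,c]; w=((col[:,0]>3)&(col[:,0]<17)&(col[:,1]>150)&(col[:,2]>90)).astype(float)
    if w.sum(): P_.append(tm(back("side",(c,295+(w*np.arange(25)).sum()/w.sum()),.048))[1])
for c in range(262,270):
    g=im[302:316,c].astype(float).sum(1); k=np.argmin(g[2:8])+2
    w=np.clip(np.median(g)-g,0,None)[k-1:k+2]; M_.append(tm(back("side",(c,302+((np.arange(k-1,k+2)*w).sum()/max(w.sum(),1e-6))),.052))[1])
print("ptr y",np.median(P_),"mark y",np.median(M_))
# lever: separation red/blue
for q in ("lug_face","tab_face"): print(q,[(tm(back("side",d["at"][::-1],.098)),d["confidence"]) for d in robot.pinpoint("side",q)[:1]])
E
python3 chk.py 8 | sed -n '/----/,$p'
```

```text
----
t 15.07 pos [0.5236 0.1006 0.0906] toolx [-0.0006 -0.001  -1.    ] tooly [ 0.9886  0.1503 -0.0007] yawy 0.1509 w 0.562 F [-6.4538 -4.1737 12.9102] T [-0.7631  1.356   0.2405] j [ 0.0079  0.6307 -0.423   1.9442  0.4115  0.6523 -0.524 ]
ptr y 0.08308949743525063 mark y 0.08390125617114211
lug_face [(array([-0.0178,  0.0226]), 0.55)]
tab_face [(array([0.0273, 0.023 ]), 0.76)]
```

View pics/z8.png

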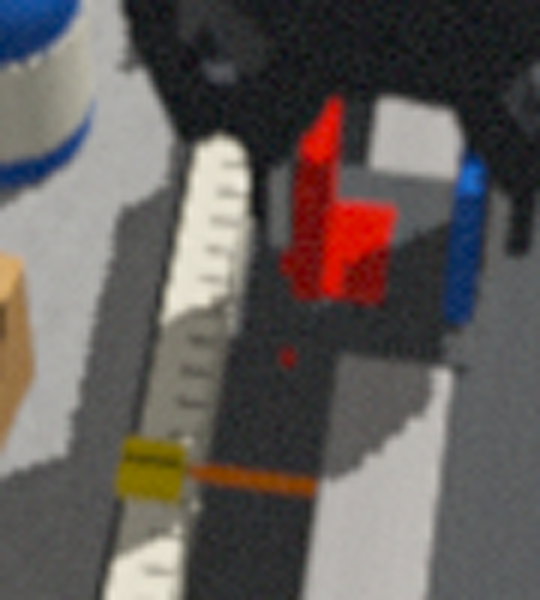

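Emit:
step_arm --pt "0 0 0 0 -0.07 0 4.7" --pt "0 0 0 -0.02 -0.07 0 4.6" --pt "0 0 0 -0.02 -0.07 0 4.5" --pt "0 0 0 0 0 0 4.5" --newtons 30

```text
t: 15.72
ee_pos: [0.5221, 0.1003, 0.091]
tool_rot: [0.461, 0.536, -0.461, 0.536]
ft_force: [-1.2, -3.8, 8.6]
width: 0.534
```

```bash
python3 chk.py 9 | sed -n '/----/,$p'
```

```text
----
t 15.72 pos [0.5221 0.1003 0.091 ] toolx [ 0.0004 -0.0006 -1.    ] tooly [0.9887 0.1501 0.0003] yawy 0.1507 w 0.534 F [-1.1873 -3.7738  8.5683] T [-0.8252  0.4257  0.1698] j [ 0.0082  0.6279 -0.4232  1.9489  0.4116  0.6493 -0.5252]
ptr y 0.08302553190486799 mark y 0.08377822729835968
lug_face [(array([-0.0141,  0.0179]), 0.6)]
tab_face [(array([0.0288, 0.0209]), 0.73)]
```

Emit:
step_arm --pt "0 0 0 -0.02 -0.05 0 4.4" --pt "0 0 0 -0.02 -0.05 -0.02 4.3" --pt "0 0 0 -0.02 -0.05 -0.02 4.2" --pt "0 0 0 0 -0.05 -0.02 4.1" --pt "0 0 0 0 -0.05 0 4.0" --pt "0 0 0 0 0 0 4.0" --newtons 30

```text
t: 16.62
ee_pos: [0.5196, 0.1006, 0.0916]
tool_rot: [0.461, 0.536, -0.461, 0.536]
ft_force: [-2.7, -4.5, 10.4]
width: 0.471
```

Emit:
step_arm --pt "0 0 0 0 -0.05 0 3.8" --pt "0 0 0 0 -0.05 0 3.6" --pt "0 0 0 0 -0.03 0 3.4" --pt "0 0 0 0 0 0 3.4" --pt "0 0 0 0 0 0 3.4" --newtons 35

```text
t: 17.25
ee_pos: [0.5182, 0.1005, 0.0919]
tool_rot: [0.461, 0.536, -0.461, 0.537]
ft_force: [-4.3, -5.0, 17.5]
width: 0.435
```

```bash
python3 chk.py 10 | sed -n '/----/,$p'
```

```text
----
t 17.25 pos [0.5182 0.1005 0.0919] toolx [ 0.0005 -0.0007 -1.    ] tooly [0.9886 0.1504 0.0004] yawy 0.151 w 0.435 F [-4.3418 -5.0404 17.4859] T [-1.1059  1.0123  0.3872] j [ 0.0073  0.622  -0.424   1.9584  0.4113  0.6454 -0.5285]
ptr y 0.08373301724375333 mark y 0.08369925047371325
lug_face [(array([-0.0138,  0.0226]), 0.54)]
tab_face [(array([0.0208, 0.0233]), 0.44)]
```

View pics/z10.png

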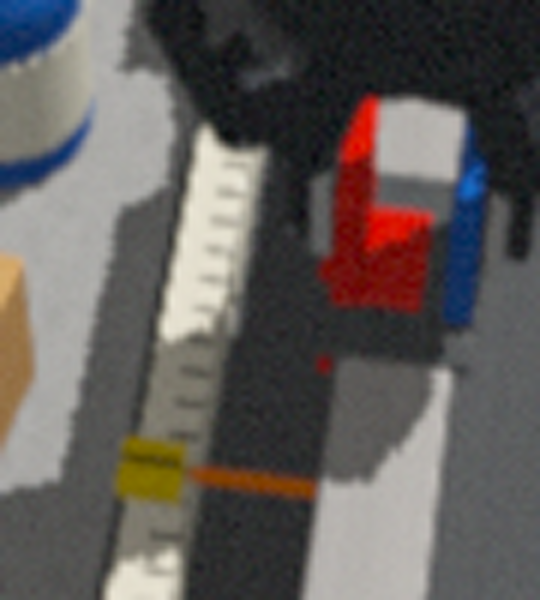

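Emit:
step_arm --pt "0 0 0 0 -0.03 0 3.2" --pt "0 0 0 0 0 0 3.2" --pt "0 0 0 0 0 0 3.2" --pt "0 0 0 0 0 0 3.2" --newtons 45

```text
t: 17.9
ee_pos: [0.5181, 0.1004, 0.0919]
tool_rot: [0.461, 0.536, -0.461, 0.537]
ft_force: [-3.5, -4.6, 17.0]
width: 0.432
```

Emit:
step_arm --pt "0 0 0 0 0 0 3.2" --pt "0 0 0 0 0 0 3.2" --pt "0 0 0 0 0 0 3.2" --pt "0 0 0 0 0 0 3.2"

```text
t: 18.4
ee_pos: [0.5181, 0.1004, 0.092]
tool_rot: [0.461, 0.536, -0.461, 0.537]
ft_force: [-4.0, -5.3, 17.2]
width: 0.429
```

```bash
python3 chk.py 11 | sed -n '/----/,$p'
python3 - <<'E'
from h import *
im=robot.capture("top");cv2.imwrite("pics/top11.png",im[:,:,::-1])
print(robot.observe()["joint_vel"])
E
```

```text
----
t 18.4 pos [0.5181 0.1004 0.092 ] toolx [ 0.0009 -0.0006 -1.    ] tooly [0.9886 0.1503 0.0008] yawy 0.1508 w 0.429 F [-4.0334 -5.2701 17.1641] T [-1.015   0.7491  0.3398] j [ 0.0074  0.6216 -0.424   1.9589  0.4114  0.6449 -0.5287]
ptr y 0.08368874734530307 mark y 0.08385916589423821
lug_face [(array([-0.0138,  0.0195]), 0.59)]
tab_face [(array([0.0253, 0.0225]), 0.59)]
[-0.0003 -0.0003  0.0001  0.0003  0.0004 -0.0003  0.0005]
```

View pics/z11.png

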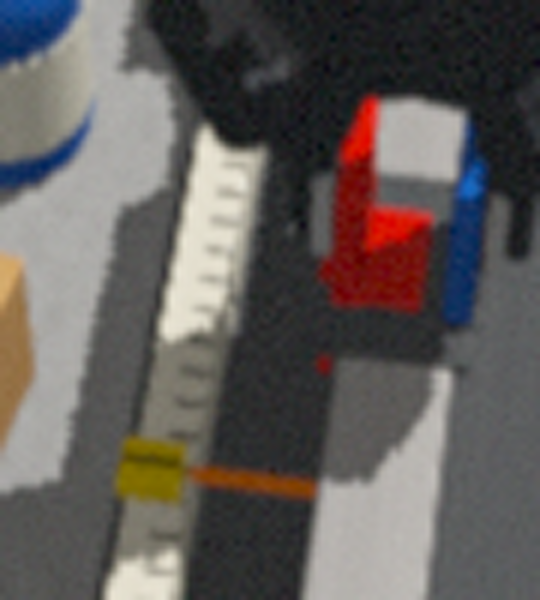

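View pics/top11.png

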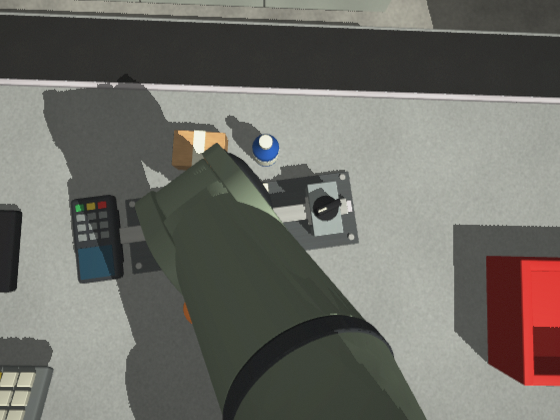

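Run:
```python
from rig import robot
print(robot.job_done())
```

```text
the job is handed in; nothing more can be done
None
```

I turned the knob, slid the leg out to the mark, closed the lever there, and handed the job in at about 18.5 s with the gripper still holding the blue plate. The hand-in reports no verdict, so the results below are my own checks.

- **Knob:** I turned it clockwise by 1.14 rad to about 1.2–1.27 rad. It was still turned past the click in the last top view.
- **Slide:** I pinched plate and tab lightly, with the opening limited to 48 mm, and slid the leg about 54 mm out. I held it there with the lever at about 4 mm by gripper opening. That is under the 6 mm limit, but the network's points in one side picture suggested nearer 4.7 mm.
- **Pointer:** In the last side picture it was at mount y = 83.7 mm, against 83.9 mm for the mark line.
- **Lever:** I squeezed it closed while shifting the gripper towards mount -x. The opening settled at 36.6–37 mm and hardly changed when I raised the grip from 35 to 45 N, so I take it to be at its stop. This reads 1 mm or so under the stated 38 mm, as it also did on the 14 mm knob bar. The network's tab and plate points scattered by a few mm, so I did not rely on them.
- **Hold:** The arm was at rest with a 45 N grip. Wrist force was about 18 N, mostly upward.
- **Surroundings:** The clip line stayed within a fraction of a pixel. The carton and bottle looked unmoved. The arm almost completely hid the tape in the last top view, but it never came near the tape.

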